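Take and lock the socket depth

ROBOT

A 6-joint arm with a two-finger parallel gripper is mounted at the origin on the work surface. World frame = base frame: x ahead of the robot, y to its left, z up, the work surface at z = 0. Lengths are in mm, angles in rad, forces in N, time in s.
With the tool pointing down it reaches from about 350 to 775 mm from the base axis. Payload 7.3 kg.
Tool frame: the origin (TCP) lies on the centre line of the jaws, within the pads' length; the fingertips stand 22 mm ahead of it and the grasp point (between the pads) lies 3 mm ahead of it; x points along the fingers, z is the direction in which the jaws open and shut, and the axes are right-handed (so a half turn about x gives the same grasp; the last joint's range is limited). The gripper opens to 92 mm and grips with 3 to 60 N. Pads are 19 mm wide; open, the fingers measure 130 mm over their backs; the gripper's body (75 mm by 190 mm) begins 47 mm behind the grasp point.
Start: joints at [0.97, 0.342, 1.524, -0, 1.275, -0.146], TCP at [230.611, 471.658, 248.741] pointing down, gripper open.
Joint ranges: [-2.53, 2.53], [-0.77, 2.02], [0.04, 2.7], [-1, 4.14], [0.28, 2.66], [-3.11, 3.11]. Speed limits (rad/s): [2.57, 2.57, 3.14, 3.14, 3.14, 3.14].

INTERFACE

Orientations are given as [roll, pitch, yaw] about the fixed x, y, z axes, in that order (R = Rz(yaw) Ry(pitch) Rx(roll)).
In Python, from plant import readout, imaging, bot gives the robot as it stands.
- The arm moves only by the tool arm_command, never from a script. Its argument "plan" is a list of rows, each an object of numbers: "tx", "ty", "tz": the shift along the tool's x, y, z in cm; "wx", "wy", "wz": the turn, a rotation vector about the tool's x, y, z in rad; "jaw": the opening, from -1 (shut) to 1 (fully open). In form: [{"tx": .., "ty": .., "tz": .., "wx": .., "wy": .., "wz": .., "jaw": ..}, ...]. A call has 1 to 20 rows; each row shifts and turns the commanded pose from where the row before left it, along the tool's axes as they then stand; what a row does not reach is not made up. A row lasts 1/10 s, in which the tool goes at most 50 mm and 8.59 degrees, less where a joint would pass 70% of its speed; a pose out of reach is approached as far as the arm can. A call with a gripper value outside its range is refused whole. The fingers move at their own pace and stop on an object; the grip force is fixed at half the most. Time passes only in rows, so rows that do not move let the fingers close. It gives the time, the measured TCP pose, the force and the opening at its end, in the units of the state.
- readout.get_obs(): the state, without advancing time (a new reading comes with each control period).
- imaging.capture(name): name is "scene" or "top" or "wrist"; returns the picture (384x512x3 uint8, blue, green, red); there is no depth.
- imaging.get_calibration(name): a dict with "fx", "fy", "cx", "cy" (pixels), "position" and "rotation" of the camera in the world; the wrist camera has in their place "mount" (4x4, takes a point from camera to tool coordinates, whose origin is the TCP and whose axes are the tool frame's). Camera axes: x right, y up, looking along -z (the intrinsics and any distortion apply to the point x, -y, -z); pixel columns grow to the right and rows downward; lengths in mm; the calibration is good to about 2 mm. The wrist camera is an equidistant fisheye: a pixel r from the principal point sees the ray r / f radians off the axis. A picture is of the moment at which its call begins: read the wrist's pose just before it. get_calibration takes no time and is no camera call.
- bot.close_job(): hands the job in, once; it reports no verdict.
The state is a dict: "time": time; "joint_positions": joint angles; "dq": joint speeds; "tau": joint torques, N m; "tool_pos": TCP position; "tcp_rot": TCP orientation; "contact_force": force on the tool from outside, world axes, zero at the start; "moment": the same for the moment, N m; "grip_width": finger opening in mm.
Only numpy, scipy, OpenCV 4.12 (cv2) and the standard library are available. Lean on these libraries where they do the work, as an engineer would, in place of code of your own. Each camera call takes 0.05 s, during which the arm holds its last target.

TASK

Use the depth gauge over the bayonet socket to take the socket's depth: push its T-head down gently until the tip rests on the sprung follower hidden at the bottom (never pressing the tip harder than 12 N), and, keeping it there, twist the head clockwise all the way to lock the slide at that height. Then let go, so that the locked gauge stays with its tip still resting lightly (about 1 to 8 N) on the follower; leave everything else on the bench where it lies.

Things in the scene. Friction and masses are not known exactly. Their poses are not given: they have to be found in the camera images.
- block: Grey socket block fixed to the bench, 120 mm (x) x 100 mm (y) x 78 mm high, origin at the centre of its underside, z up. A 24 mm vertical socket on its z axis opens in its top, four steel lugs round the mouth. Over it a brass bridge (100 mm along y, 44 mm along x, 115 to 149 mm above the bench) guides the depth gauge's 18 mm steel rod on that axis.
- bore_mouth (a point): Centre of the socket's mouth in the block's top face, 78 mm above the bench. The socket's bottom is a sprung follower, hidden, whose height differs every time and is not given: the gauge's tip meets it after 25 to 46 mm of descent from fully up. From first touch the follower yields 1 mm per 0.8 N.
- head (a point): Centre of the gauge's boxwood T-head, the grip: a bar 46 mm along its y, 14 mm along its x (grasp it across the 14 mm), 36 mm high (z up), red dot on its +y end. On the socket's axis, 245 mm above the bench with the gauge fully up. A round steel flange, 26 mm across, lies 18 to 24 mm below this point. Head, rod and tip go down as one.
- tip: Round steel tip of the depth gauge, 8 mm thick, origin at its lowest point, 147 mm below head, always on the socket's axis; 20 mm above bore_mouth with the gauge fully up.
- slide (a joint): Descent of the gauge (head, rod, tip) in m: 0 = fully up (start), 0.07 = lower stop; there the flange is still 2 mm or more over the bridge. Unlocked, a return spring pushes it up with a net force of about 2 N at the top, rising by 0.025 N per mm of descent; moving it adds about 0.4 N of drag and 6 N per m/s.
- lock (a joint): Turn of the T-head about the vertical in rad, growing clockwise seen from above: 0 = unlocked stop, 1.4 = locked stop (80 degrees). At 0 the head's axes match the block's. Starts at 0 to 0.2, turns freely to about 0.25, then a cam bites, stiffest near 0.9 (up to about 0.4 N m); from 1.15 on it clamps the slide firmly against spring and follower. Stays where left; turns at any height.
- bocal_mid (a point): Bystander, loose: bassoon bocal, a silvery S-curved tapering tube about 230 x 75 mm lying flat, 16 mm thick, cork on its thin end. Point at its middle.
- mandrel_mid (a point): Bystander, loose: brass mandrel rod, 200 mm long, 20 mm square collars, lying along its x. Point at its middle.
- spindle_mid (a point): Bystander, loose: steel reaming spindle, 140 mm long, 22 mm square collars, lying along its x. Point at its middle.
- bore_gauge_mid (a point): Bystander, loose: black ebony bore gauge, 120 mm long, 20 mm square collars, lying along its x. Point at its middle.
- reamer_handle_mid (a point): Bystander, loose: boxwood reamer handle, 110 mm long, 30 mm thick, lying along its x. Point at its middle.
- grease_tin_mid (a point): Bystander, loose: round grease tin, 52 mm across, 30 mm high. Point at its middle.
- ring_tray_mid (a point): Bystander, loose: small open wooden tray, 110 x 80 x 25 mm. Point at its middle.

How it is judged:
By the outcome, as a careful person would: the job done as asked, in the order asked, and still so for the second after the job is handed in, with the robot touching nothing.
It also fails if it takes over 45 s, if anything falls off the work surface, if the arm or the gripper's body presses on something with over 40 N, if the wrist force passes 120 N, or if a joint passes its speed limit or range.

## Working session

There is one attempt and no reset: what is moved stays moved. The work goes in short steps, Python scripts to look and compute and a tool call to move; the robot and the scene stay as the last step left them, time stands still between calls to the robot, and variables do not carry over. Pictures are saved under pics/ and viewed, and the job is handed in when it is done.

Besides the shell and the picture viewer there is one more tool, called after "Emit:" in YAML: its name, and indented under it one key for each argument. arm_command: Moves the arm, as the interface text tells. Its arguments: {"type":"object","properties":{"plan":{"type":"array"}},"required":["plan"]}

```bash
mkdir -p pics; ls; python3 - <<'E'
from plant import readout, imaging
import cv2
print(readout.get_obs())
for n in ["scene","top","wrist"]:
    c=imaging.get_calibration(n); print(n,c)
for n in ["scene","top"]:
    cv2.imwrite(f"pics/{n}0.png",imaging.capture(n))
E
```

```text
pics
{'time': 0.0, 'joint_positions': array([ 9.70018746e-01,  3.42707119e-01,  1.52504334e+00, -1.51999899e-05,
        1.27536143e+00, -1.46028655e-01]), 'dq': array([ 0.00022926,  0.00121774,  0.00027338, -0.00030729, -0.00259268,
        0.00118427]), 'tau': array([ 6.06694430e-04, -4.31249535e+01, -2.44219047e+01,  7.17634242e-02,
        5.61216718e-02, -1.86886796e-04]), 'tool_pos': array([230.38201644, 471.3328836 , 248.0438367 ]), 'tcp_rot': array([ 3.00513082,  1.56927702, -2.16200265]), 'contact_force': array([ 0.55171287, -0.2450047 , -0.1039037 ]), 'moment': array([-0.02339353,  0.03438439,  0.03648398]), 'grip_width': 91.75127086924141}
scene {'fx': 349.21279222004097, 'fy': 349.21279222004097, 'cx': 253.65839787293137, 'cy': 194.3437999535719, 'position': array([ 949.64635988, -712.04526731,  989.11521335]), 'rotation': array([ 0.80335444, -0.01065395,  0.60073888])}
top {'fx': 364.0336339703857, 'fy': 364.0336339703857, 'cx': 255.30781172508833, 'cy': 193.28416772555786, 'position': array([ 356.42782483,  -18.6512921 , 1179.20493105]), 'rotation': array([ 0.12531892,  0.03023761, -1.55280039])}
wrist {'fx': 297.3186396354542, 'fy': 297.3186396354542, 'cx': 256.62989598667804, 'cy': 189.4551535843487, 'mount': array([[ 3.45283102e-04,  2.60534982e-01, -9.65464346e-01,
        -1.36084690e+02],
       [-4.37206691e-04,  9.65464351e-01,  2.60534827e-01,
         7.03206966e+01],
       [ 9.99999845e-01,  3.32149199e-04,  4.47266163e-04,
        -7.23129244e-01],
       [ 0.00000000e+00,  0.00000000e+00,  0.00000000e+00,
         1.00000000e+00]])}
```

View pics/scene0.png

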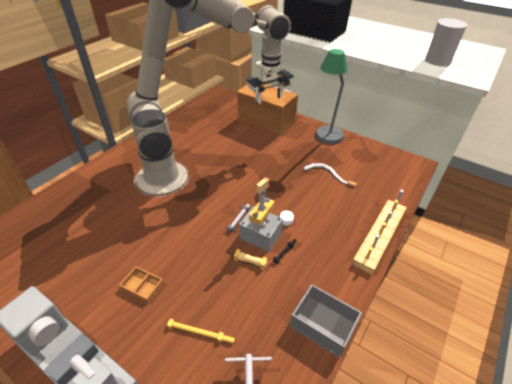

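View pics/top0.png

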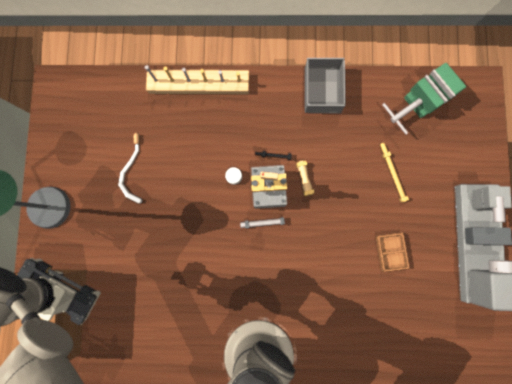

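The scene view shows the block at about (262,228) with the head at about (263,186). In the top view the block is at about (269,186). I'll zoom in next.

```bash
cat > h.py <<'E'
import numpy as np, cv2
from scipy.spatial.transform import Rotation as R
from plant import readout, imaging
def Rm(e): return R.from_euler('xyz',e).as_matrix()
def ray(n,u,v):
    c=imaging.get_calibration(n); d=np.array([(u-c['cx'])/c['fx'],-(v-c['cy'])/c['fy'],-1.])
    d=Rm(c['rotation'])@d; return np.array(c['position']),d/np.linalg.norm(d)
def proj(n,p):
    c=imaging.get_calibration(n); q=Rm(c['rotation']).T@(np.array(p,float)-c['position'])
    return c['cx']+c['fx']*q[0]/-q[2], c['cy']-c['fy']*q[1]/-q[2]
def plane(n,u,v,z):
    o,d=ray(n,u,v); return o+d*(z-o[2])/d[2]
def wproj(p,pos,rot):
    c=imaging.get_calibration('wrist'); M=np.array(c['mount'])
    t=Rm(rot).T@(np.array(p,float)-pos); q=M[:3,:3].T@(t-M[:3,3])
    x,y,z=q[0],-q[1],-q[2]; r=np.hypot(x,y); th=np.arctan2(r,z)
    return c['cx']+c['fx']*th*x/r, c['cy']+c['fx']*th*y/r
def wray(u,v,pos,rot):
    c=imaging.get_calibration('wrist'); M=np.array(c['mount'])
    a=np.array([u-c['cx'],v-c['cy']])/c['fx']; th=np.linalg.norm(a); a=a/th
    q=np.array([np.sin(th)*a[0],-np.sin(th)*a[1],-np.cos(th)])
    d=Rm(rot)@(M[:3,:3]@q); o=Rm(rot)@M[:3,3]+pos
    return o,d
def tri(rs):
    A=np.zeros((3,3));b=np.zeros(3)
    for o,d in rs:
        P=np.eye(3)-np.outer(d,d);A+=P;b+=P@o
    x=np.linalg.solve(A,b); return x,[np.linalg.norm((np.eye(3)-np.outer(d,d))@(x-o)) for o,d in rs]
E
python3 - <<'E'
from h import *
print(proj('top',[0,0,0]),proj('scene',[0,0,0]))
s=cv2.imread('pics/scene0.png');t=cv2.imread('pics/top0.png')
a=cv2.resize(s[165:265,215:315],None,fx=6,fy=6,interpolation=cv2.INTER_CUBIC)
cv2.imwrite('pics/sz.png',a[:600,:600])
cv2.imwrite('pics/tz.png',cv2.resize(t[150:225,220:320],None,fx=8,fy=8,interpolation=cv2.INTER_CUBIC))
E
```

```text
(np.float64(258.7358261450767), np.float64(355.19354580857794)) (np.float64(162.10320059743526), np.float64(177.5930620619769))
```

View pics/sz.png

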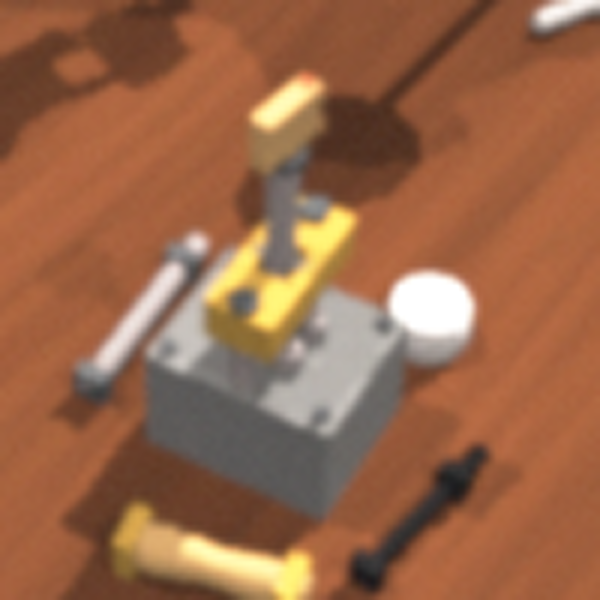

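View pics/tz.png

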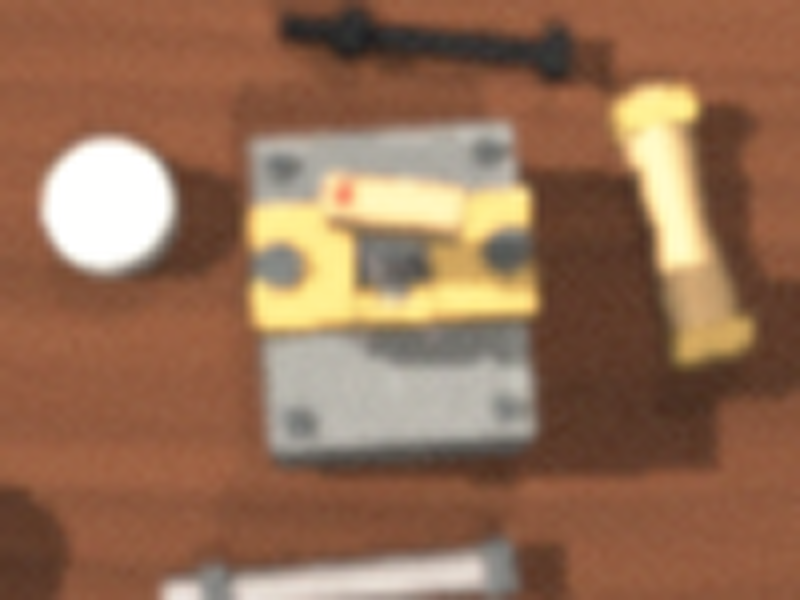

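```bash
python3 - <<'E'
from h import *
tz=lambda x,y:(220+(x+.5)/8-.5,150+(y+.5)/8-.5)
sz=lambda x,y:(215+(x+.5)/6-.5,165+(y+.5)/6-.5)
B=[plane('top',*tz(*p),78) for p in [(248,137),(515,123),(537,440),(268,453)]]
print(np.round(B,1)); c=np.mean(B,0); print('blk',c)
l=B[0]-B[1]; r=B[3]-B[2]; print('yaw from y-edges',[np.degrees(np.arctan2(-v[0],v[1])) for v in(l,r)], [np.degrees(np.arctan2(v[1],v[0])) for v in (B[0]-B[3],B[1]-B[2])])
H=[plane('top',*tz(*p),263) for p in [(328,172),(466,186),(462,234),(325,220)]]
print(np.round(H,1),np.mean(H,0)); v=H[0]-H[1];print(np.linalg.norm(v),np.degrees(np.arctan2(-v[0],v[1])))
v=H[3]-H[2];print(np.degrees(np.arctan2(-v[0],v[1])))
# scene top face corners
S=[plane('scene',*sz(*p),263) for p in [(250,120),(303,72),(327,84),(270,132)]]
print(np.round(S,1),np.mean(S,0))
S=[plane('scene',*sz(*p),78) for p in [(147,350),(330,437),(405,335)]]
print(np.round(S,1),(S[0]+S[2])/2)
o=readout.get_obs();print(np.round(Rm(o['tcp_rot']),3))
E
```

```text
[[576.9  33.3  78. ]
 [583.6 -69.3  78. ]
 [461.5 -78.6  78. ]
 [455.   23.3  78. ]]
blk [519.27085627 -22.84306637  78.        ]
yaw from y-edges [np.float64(3.7348891939372413), np.float64(3.649872959946599)] [np.float64(4.6859608316464), np.float64(4.362831575666898)]
[[528.8  -1.3 263. ]
 [524.8 -45.4 263. ]
 [509.3 -44.2 263. ]
 [513.3  -0.6 263. ]] [519.05791265 -22.85824592 263.        ]
44.2589310736759 -5.175963605414358
-5.176973744250695
[[512.6 -46.4 263. ]
 [514.4   0.8 263. ]
 [529.9  -0.  263. ]
 [526.1 -48.  263. ]] [520.74146218 -23.41444802 263.        ]
[[463.  -74.   78. ]
 [584.2 -67.6  78. ]
 [579.2  21.4  78. ]] [521.08910505 -26.27238984  78.        ]
[[-0.001 -0.898  0.439]
 [-0.001  0.439  0.898]
 [-1.     0.    -0.001]]
```

Emit:
arm_command:
  plan:
    - {"tx": -4.5}
    - {"tx": -4.5}
    - {"ty": -2.65, "tz": -1.765}
    - {"ty": -2.65, "tz": -1.765}
    - {"ty": -2.65, "tz": -1.765}
    - {"ty": -2.65, "tz": -1.765}
    - {"ty": -2.65, "tz": -1.765}
    - {"ty": -2.65, "tz": -1.765}
    - {"ty": -2.65, "tz": -1.765}
    - {"ty": -2.65, "tz": -1.765}
    - {"ty": -2.65, "tz": -1.765}
    - {"ty": -2.65, "tz": -1.765}
    - {"ty": -2.65, "tz": -1.765}
    - {"ty": -2.65, "tz": -1.765}
    - {"ty": -2.65, "tz": -1.765}
    - {"ty": -2.65, "tz": -1.765}
    - {"ty": -2.65, "tz": -1.765}
    - {"ty": -2.65, "tz": -1.765}
    - {"ty": -2.65, "tz": -1.765}
    - {"ty": -2.65, "tz": -1.765}

```text
invalid input at $.plan[0]: expected keys tx, ty, tz, wx, wy, wz, jaw
```

Emit:
arm_command:
  plan:
    - {"wx": 0.134}
    - {"wx": 0.134}
    - {"wx": 0.134}
    - {"wx": 0.134}
    - {"wx": 0.134}
    - {"wx": 0.134}
    - {"wx": 0.134}
    - {"wx": 0.134}
    - {"wx": 0.134}
    - {}

```text
invalid input at $.plan[0]: expected keys tx, ty, tz, wx, wy, wz, jaw
```

```bash
python3 - <<'E'
from h import *
o=readout.get_obs();print(o['time'],o['tool_pos'],np.round(Rm(o['tcp_rot']),3),o['contact_force'],o['joint_positions'])
cv2.imwrite('pics/w1.png',imaging.capture('wrist'))
print(wproj([519.3,-23,263],o['tool_pos'],o['tcp_rot']))
E
```

```text
0.1 [230.44737744 471.36347155 248.11178569] [[-0.001 -0.898  0.439]
 [-0.001  0.439  0.898]
 [-1.     0.    -0.001]] [-0.82763214  0.59759196 -0.08957303] [ 9.69946972e-01  3.42680711e-01  1.52488796e+00 -1.29682745e-05
  1.27540469e+00 -1.45988433e-01]
(np.float64(72.18528109226344), np.float64(479.0849345821184))
```

View pics/w1.png

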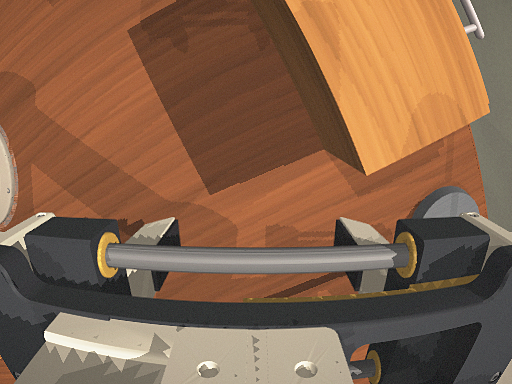

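The wrist view shows only the crate beside the start pose. No motion happened, because every key is required in each row.

Emit:
arm_command:
  plan:
    - {"tx": -4.5, "ty": 0, "tz": 0, "wx": 0, "wy": 0, "wz": 0, "jaw": 1}
    - {"tx": -4.5, "ty": 0, "tz": 0, "wx": 0, "wy": 0, "wz": 0, "jaw": 1}
    - {"tx": 0, "ty": -3.4, "tz": -2.27, "wx": 0, "wy": 0, "wz": 0, "jaw": 1}
    - {"tx": 0, "ty": -3.4, "tz": -2.27, "wx": 0, "wy": 0, "wz": 0, "jaw": 1}
    - {"tx": 0, "ty": -3.4, "tz": -2.27, "wx": 0, "wy": 0, "wz": 0, "jaw": 1}
    - {"tx": 0, "ty": -3.4, "tz": -2.27, "wx": 0, "wy": 0, "wz": 0, "jaw": 1}
    - {"tx": 0, "ty": -3.4, "tz": -2.27, "wx": 0, "wy": 0, "wz": 0, "jaw": 1}
    - {"tx": 0, "ty": -3.4, "tz": -2.27, "wx": 0, "wy": 0, "wz": 0, "jaw": 1}
    - {"tx": 0, "ty": -3.4, "tz": -2.27, "wx": 0, "wy": 0, "wz": 0, "jaw": 1}
    - {"tx": 0, "ty": -3.4, "tz": -2.27, "wx": 0, "wy": 0, "wz": 0, "jaw": 1}
    - {"tx": 0, "ty": -3.4, "tz": -2.27, "wx": 0, "wy": 0, "wz": 0, "jaw": 1}
    - {"tx": 0, "ty": -3.4, "tz": -2.27, "wx": 0, "wy": 0, "wz": 0, "jaw": 1}
    - {"tx": 0, "ty": -3.4, "tz": -2.27, "wx": 0, "wy": 0, "wz": 0, "jaw": 1}
    - {"tx": 0, "ty": -3.4, "tz": -2.27, "wx": 0, "wy": 0, "wz": 0, "jaw": 1}
    - {"tx": 0, "ty": -3.4, "tz": -2.27, "wx": 0, "wy": 0, "wz": 0, "jaw": 1}
    - {"tx": 0, "ty": -3.4, "tz": -2.27, "wx": 0, "wy": 0, "wz": 0, "jaw": 1}

```text
time: 1.75
tool_pos: [519.1, -24.6, 338.5]
tcp_rot: [1.384, 1.57, 2.5]
contact_force: [0.9, 1.2, 0.2]
grip_width: 91.8
```

Emit:
arm_command:
  plan:
    - {"tx": 0, "ty": 0, "tz": 0, "wx": 0.134, "wy": 0, "wz": 0, "jaw": 1}
    - {"tx": 0, "ty": 0, "tz": 0, "wx": 0.134, "wy": 0, "wz": 0, "jaw": 1}
    - {"tx": 0, "ty": 0, "tz": 0, "wx": 0.134, "wy": 0, "wz": 0, "jaw": 1}
    - {"tx": 0, "ty": 0, "tz": 0, "wx": 0.134, "wy": 0, "wz": 0, "jaw": 1}
    - {"tx": 0, "ty": 0, "tz": 0, "wx": 0.134, "wy": 0, "wz": 0, "jaw": 1}
    - {"tx": 0, "ty": 0, "tz": 0, "wx": 0.134, "wy": 0, "wz": 0, "jaw": 1}
    - {"tx": 0, "ty": 0, "tz": 0, "wx": 0.134, "wy": 0, "wz": 0, "jaw": 1}
    - {"tx": 0, "ty": 0, "tz": 0, "wx": 0.134, "wy": 0, "wz": 0, "jaw": 1}
    - {"tx": 0, "ty": 0, "tz": 0, "wx": 0.134, "wy": 0, "wz": 0, "jaw": 1}
    - {"tx": 0, "ty": 0, "tz": 0, "wx": 0, "wy": 0, "wz": 0, "jaw": 1}
    - {"tx": 0, "ty": 0, "tz": 0, "wx": 0, "wy": 0, "wz": 0, "jaw": 1}

```text
time: 2.85
tool_pos: [518.5, -22.9, 338.5]
tcp_rot: [2.896, 1.57, 2.809]
contact_force: [-1.2, -0.9, -0.7]
grip_width: 92.0
```

```bash
python3 - <<'E'
from h import *
o=readout.get_obs();print(o['time'],o['tool_pos'],np.round(Rm(o['tcp_rot']),3),o['contact_force'],o['joint_positions'])
cv2.imwrite('pics/w2.png',imaging.capture('wrist'))
print(wproj([519.3,-23,263],o['tool_pos'],o['tcp_rot']))
E
```

```text
2.85 [518.53280912 -22.92951685 338.50714193] [[-0.     0.086  0.996]
 [ 0.     0.996 -0.086]
 [-1.     0.    -0.   ]] [-1.23163817 -0.87291848 -0.73536535] [-1.91957989e-01  2.77216356e-01  1.36957481e+00  6.09519112e-05
  1.49523144e+00 -1.05553179e-01]
(np.float64(258.53013516733233), np.float64(205.27072135952244))
```

View pics/w2.png

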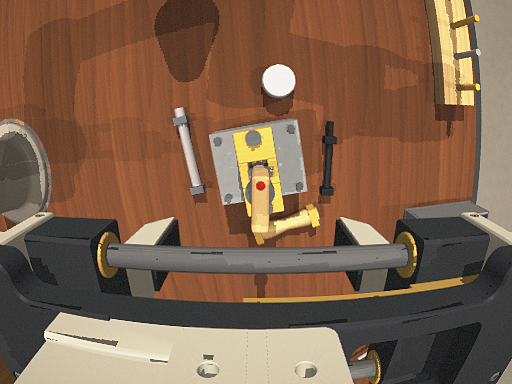

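The wrist view shows the head with its red dot at about (261,186), roughly between the fingers. I'll zoom in for fine alignment.

```bash
python3 - <<'E'
from h import *
w=cv2.imread('pics/w2.png')
cv2.imwrite('pics/w2z.png',cv2.resize(w[150:250,205:315],None,fx=6,fy=6,interpolation=cv2.INTER_CUBIC))
E
```

```text
(no output)
```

View pics/w2z.png

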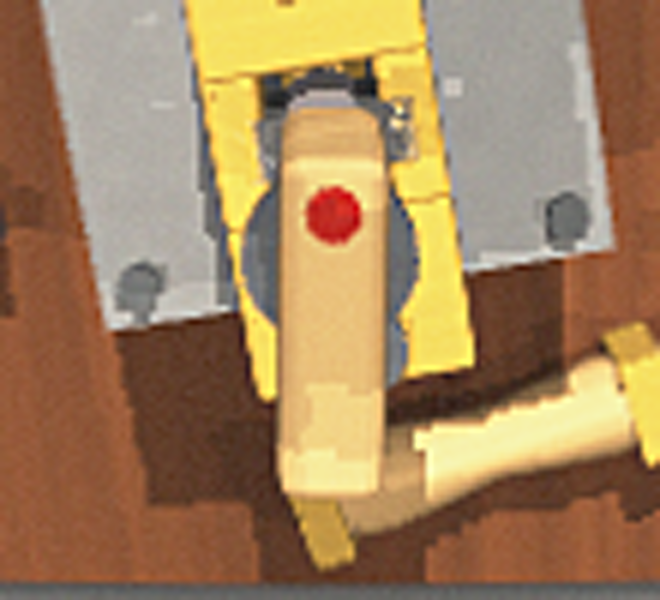

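```bash
python3 - <<'E'
from h import *
o=readout.get_obs()
z=lambda x,y:(205+(x+.5)/6-.5,150+(y+.5)/6-.5)
P=[]
for p in [(282,160),(386,160),(384,492),(281,492)]:
    a,d=wray(*z(*p),o['tool_pos'],o['tcp_rot']); P.append(a+d*(263-a[2])/d[2])
P=np.array(P);print(P.round(1),P.mean(0)); v=P[0]-P[3];print(np.degrees(np.arctan2(-v[0],v[1])))
v=P[1]-P[2];print(np.degrees(np.arctan2(-v[0],v[1])))
E
```

```text
[[ 5.162e+02 -4.000e-01  2.630e+02]
 [ 5.288e+02 -1.500e+00  2.630e+02]
 [ 5.252e+02 -4.510e+01  2.630e+02]
 [ 5.120e+02 -4.390e+01  2.630e+02]] [520.55995286 -22.72398274 263.        ]
-5.450035655474966
-4.639370957826582
```

Emit:
arm_command:
  plan:
    - {"tx": 1.5, "ty": 0, "tz": 0.16, "wx": 0, "wy": 0, "wz": 0, "jaw": 1}
    - {"tx": 2, "ty": 0, "tz": 0, "wx": 0, "wy": 0, "wz": 0, "jaw": 1}
    - {"tx": 2, "ty": 0, "tz": 0, "wx": 0, "wy": 0, "wz": 0, "jaw": 1}
    - {"tx": 2, "ty": 0, "tz": 0, "wx": 0, "wy": 0, "wz": 0, "jaw": 0.2}
    - {"tx": 1.05, "ty": 0, "tz": 0, "wx": 0, "wy": 0, "wz": 0, "jaw": -0.2}
    - {"tx": 0, "ty": 0, "tz": 0, "wx": 0, "wy": 0, "wz": 0, "jaw": -0.4}
    - {"tx": 0, "ty": 0, "tz": 0, "wx": 0, "wy": 0, "wz": 0, "jaw": -0.4}
    - {"tx": 0, "ty": 0, "tz": 0, "wx": 0, "wy": 0, "wz": 0, "jaw": -0.4}
    - {"tx": 0, "ty": 0, "tz": 0, "wx": 0, "wy": 0, "wz": 0, "jaw": -0.4}

```text
time: 3.8
tool_pos: [520.6, -23.2, 254.1]
tcp_rot: [-0.046, 1.569, -0.136]
contact_force: [0.7, -0.3, 0.9]
grip_width: 48.1
```

```bash
python3 - <<'E'
from h import *
o=readout.get_obs();print(o['time'],o['tool_pos'],o['contact_force'],o['moment'],o['grip_width'])
w=imaging.capture('wrist')
cv2.imwrite('pics/w3.png',cv2.resize(w[130:384,130:400],None,fx=2.2,fy=2.2))
E
```

```text
3.8 [520.60613831 -23.1507907  254.11241209] [ 0.66510789 -0.33949561  0.8938668 ] [-0.10758793  0.05429842  0.0268417 ] 48.1156506522199
```

View pics/w3.png

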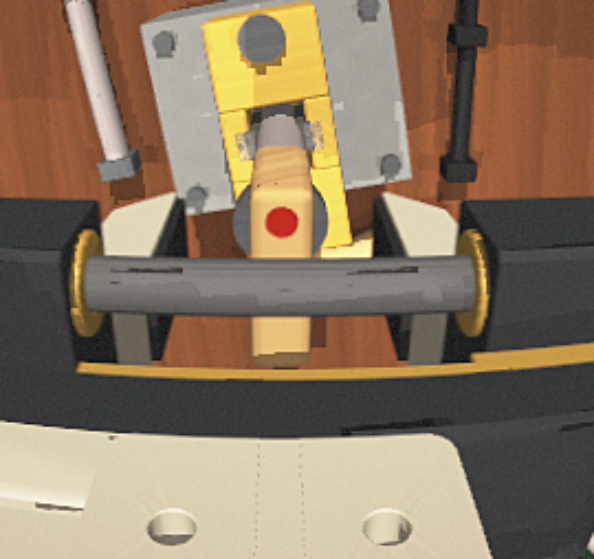

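The head (dot at about (282,222) in the zoomed view) sits centred between the fingers, which are half closed. I'll close the rest of the way.

Emit:
arm_command:
  plan:
    - {"tx": 0, "ty": 0, "tz": 0, "wx": 0, "wy": 0, "wz": 0, "jaw": -0.55}
    - {"tx": 0, "ty": 0, "tz": 0, "wx": 0, "wy": 0, "wz": 0, "jaw": -0.65}
    - {"tx": 0, "ty": 0, "tz": 0, "wx": 0, "wy": 0, "wz": 0, "jaw": -1}
    - {"tx": 0, "ty": 0, "tz": 0, "wx": 0, "wy": 0, "wz": 0, "jaw": -1}
    - {"tx": 0, "ty": 0, "tz": 0, "wx": 0, "wy": 0, "wz": 0, "jaw": -1}
    - {"tx": 0, "ty": 0, "tz": 0, "wx": 0, "wy": 0, "wz": 0, "jaw": -1}
    - {"tx": 0, "ty": 0, "tz": 0, "wx": 0, "wy": 0, "wz": 0, "jaw": -1}
    - {"tx": 0, "ty": 0, "tz": 0, "wx": 0, "wy": 0, "wz": 0, "jaw": -1}
    - {"tx": 0, "ty": 0, "tz": 0, "wx": 0, "wy": 0, "wz": 0, "jaw": -1}
    - {"tx": 0, "ty": 0, "tz": 0, "wx": 0, "wy": 0, "wz": 0, "jaw": -1}

```text
time: 4.85
tool_pos: [520.4, -23.1, 253.3]
tcp_rot: [0.043, 1.57, -0.047]
contact_force: [2.9, -0.5, -1.5]
grip_width: 14.2
```

```bash
python3 - <<'E'
from h import *
o=readout.get_obs();print(o['time'],o['tool_pos'],o['contact_force'],o['moment'],o['grip_width'])
E
```

```text
4.85 [520.4330714  -23.11377095 253.30890785] [ 2.85730829 -0.49980969 -1.50632706] [-0.15226791 -0.67885983 -0.04972633] 14.15181994019595
```

Emit:
arm_command:
  plan:
    - {"tx": 0.2, "ty": 0, "tz": 0, "wx": 0, "wy": 0, "wz": 0, "jaw": -1}
    - {"tx": 0.3, "ty": 0, "tz": 0, "wx": 0, "wy": 0, "wz": 0, "jaw": -1}
    - {"tx": 0.3, "ty": 0, "tz": 0, "wx": 0, "wy": 0, "wz": 0, "jaw": -1}
    - {"tx": 0.3, "ty": 0, "tz": 0, "wx": 0, "wy": 0, "wz": 0, "jaw": -1}
    - {"tx": 0.3, "ty": 0, "tz": 0, "wx": 0, "wy": 0, "wz": 0, "jaw": -1}
    - {"tx": 0.3, "ty": 0, "tz": 0, "wx": 0, "wy": 0, "wz": 0, "jaw": -1}
    - {"tx": 0.2, "ty": 0, "tz": 0, "wx": 0, "wy": 0, "wz": 0, "jaw": -1}
    - {"tx": 0.1, "ty": 0, "tz": 0, "wx": 0, "wy": 0, "wz": 0, "jaw": -1}

```text
time: 5.65
tool_pos: [520.4, -23.1, 233.0]
tcp_rot: [0.249, 1.57, 0.159]
contact_force: [3.1, -0.4, 4.0]
grip_width: 13.8
```

Emit:
arm_command:
  plan:
    - {"tx": 0.05, "ty": 0, "tz": 0, "wx": 0, "wy": 0, "wz": 0, "jaw": -1}
    - {"tx": 0.05, "ty": 0, "tz": 0, "wx": 0, "wy": 0, "wz": 0, "jaw": -1}

```text
time: 5.85
tool_pos: [520.4, -23.1, 232.3]
tcp_rot: [0.102, 1.57, 0.012]
contact_force: [3.4, 0.0, 2.9]
grip_width: 13.8
```

Emit:
arm_command:
  plan:
    - {"tx": 0.05, "ty": 0, "tz": 0, "wx": 0, "wy": 0, "wz": 0, "jaw": -1}
    - {"tx": 0.05, "ty": 0, "tz": 0, "wx": 0, "wy": 0, "wz": 0, "jaw": -1}

```text
time: 6.05
tool_pos: [520.3, -23.1, 231.3]
tcp_rot: [0.185, 1.57, 0.095]
contact_force: [3.5, 0.1, 2.9]
grip_width: 14.4
```

Emit:
arm_command:
  plan:
    - {"tx": 0.05, "ty": 0, "tz": 0, "wx": 0, "wy": 0, "wz": 0, "jaw": -1}
    - {"tx": 0.05, "ty": 0, "tz": 0, "wx": 0, "wy": 0, "wz": 0, "jaw": -1}

```text
time: 6.25
tool_pos: [520.3, -23.1, 230.3]
tcp_rot: [0.035, 1.57, -0.055]
contact_force: [4.0, -0.3, 2.3]
grip_width: 13.6
```

Emit:
arm_command:
  plan:
    - {"tx": 0.1, "ty": 0, "tz": 0, "wx": 0, "wy": 0, "wz": 0, "jaw": -1}
    - {"tx": 0.05, "ty": 0, "tz": 0, "wx": 0, "wy": 0, "wz": 0, "jaw": -1}

```text
time: 6.45
tool_pos: [520.3, -23.1, 228.6]
tcp_rot: [0.515, 1.571, 0.425]
contact_force: [3.5, 0.3, 2.8]
grip_width: 13.8
```

Emit:
arm_command:
  plan:
    - {"tx": 0.1, "ty": 0, "tz": 0, "wx": 0, "wy": 0, "wz": 0, "jaw": -1}
    - {"tx": 0.05, "ty": 0, "tz": 0, "wx": 0, "wy": 0, "wz": 0, "jaw": -1}

```text
time: 6.65
tool_pos: [520.3, -23.1, 227.1]
tcp_rot: [0.307, 1.571, 0.217]
contact_force: [3.6, -0.6, 2.2]
grip_width: 14.0
```

Emit:
arm_command:
  plan:
    - {"tx": 0.1, "ty": 0, "tz": 0, "wx": 0, "wy": 0, "wz": 0, "jaw": -1}
    - {"tx": 0.05, "ty": 0, "tz": 0, "wx": 0, "wy": 0, "wz": 0, "jaw": -1}

```text
time: 6.85
tool_pos: [520.3, -23.1, 225.6]
tcp_rot: [0.528, 1.571, 0.438]
contact_force: [4.7, 0.4, 3.7]
grip_width: 13.8
```

Emit:
arm_command:
  plan:
    - {"tx": 0.1, "ty": 0, "tz": 0, "wx": 0, "wy": 0, "wz": 0, "jaw": -1}
    - {"tx": 0.05, "ty": 0, "tz": 0, "wx": 0, "wy": 0, "wz": 0, "jaw": -1}

```text
time: 7.05
tool_pos: [520.3, -23.1, 224.1]
tcp_rot: [0.399, 1.571, 0.309]
contact_force: [4.0, -0.5, 3.0]
grip_width: 13.6
```

Emit:
arm_command:
  plan:
    - {"tx": 0.1, "ty": 0, "tz": 0, "wx": 0, "wy": 0, "wz": 0, "jaw": -1}
    - {"tx": 0.05, "ty": 0, "tz": 0, "wx": 0, "wy": 0, "wz": 0, "jaw": -1}

```text
time: 7.25
tool_pos: [520.3, -23.1, 222.6]
tcp_rot: [0.347, 1.571, 0.257]
contact_force: [4.2, -0.6, 2.8]
grip_width: 13.9
```

Emit:
arm_command:
  plan:
    - {"tx": 0.1, "ty": 0, "tz": 0, "wx": 0, "wy": 0, "wz": 0, "jaw": -1}
    - {"tx": 0.05, "ty": 0, "tz": 0, "wx": 0, "wy": 0, "wz": 0, "jaw": -1}

```text
time: 7.45
tool_pos: [520.2, -23.1, 221.1]
tcp_rot: [0.466, 1.571, 0.376]
contact_force: [3.1, -0.2, 2.5]
grip_width: 13.7
```

Emit:
arm_command:
  plan:
    - {"tx": 0.1, "ty": 0, "tz": 0, "wx": 0, "wy": 0, "wz": 0, "jaw": -1}
    - {"tx": 0.05, "ty": 0, "tz": 0, "wx": 0, "wy": 0, "wz": 0, "jaw": -1}

```text
time: 7.65
tool_pos: [520.3, -23.1, 219.7]
tcp_rot: [0.285, 1.57, 0.195]
contact_force: [4.0, -0.8, 3.2]
grip_width: 14.3
```

Emit:
arm_command:
  plan:
    - {"tx": 0.1, "ty": 0, "tz": 0, "wx": 0, "wy": 0, "wz": 0, "jaw": -1}
    - {"tx": 0.05, "ty": 0, "tz": 0, "wx": 0, "wy": 0, "wz": 0, "jaw": -1}

```text
time: 7.85
tool_pos: [520.3, -23.1, 218.3]
tcp_rot: [0.122, 1.57, 0.032]
contact_force: [4.2, -0.7, 4.9]
grip_width: 14.0
```

Emit:
arm_command:
  plan:
    - {"tx": 0.05, "ty": 0, "tz": 0, "wx": 0, "wy": 0, "wz": 0, "jaw": -1}
    - {"tx": 0.05, "ty": 0, "tz": 0, "wx": 0, "wy": 0, "wz": 0, "jaw": -1}

```text
time: 8.05
tool_pos: [520.3, -23.1, 217.4]
tcp_rot: [0.082, 1.57, -0.008]
contact_force: [3.9, -0.4, 4.9]
grip_width: 13.6
```

Emit:
arm_command:
  plan:
    - {"tx": 0.05, "ty": 0, "tz": 0, "wx": 0, "wy": 0, "wz": 0, "jaw": -1}
    - {"tx": 0.05, "ty": 0, "tz": 0, "wx": 0, "wy": 0, "wz": 0, "jaw": -1}

```text
time: 8.25
tool_pos: [520.3, -23.1, 216.5]
tcp_rot: [0.04, 1.57, -0.05]
contact_force: [3.6, -1.7, 7.0]
grip_width: 14.1
```

Emit:
arm_command:
  plan:
    - {"tx": 0, "ty": 0, "tz": 0, "wx": 0, "wy": 0, "wz": 0, "jaw": -1}

```text
time: 8.35
tool_pos: [520.3, -23.1, 216.4]
tcp_rot: [0.118, 1.57, 0.028]
contact_force: [4.7, -0.5, 5.2]
grip_width: 13.8
```

Emit:
arm_command:
  plan:
    - {"tx": 0, "ty": 0, "tz": 0, "wx": 0, "wy": 0, "wz": 0, "jaw": -1}

```text
time: 8.45
tool_pos: [520.3, -23.1, 216.4]
tcp_rot: [0.057, 1.57, -0.033]
contact_force: [3.9, -0.2, 5.1]
grip_width: 13.9
```

Emit:
arm_command:
  plan:
    - {"tx": 0, "ty": 0, "tz": 0, "wx": 0, "wy": 0, "wz": 0, "jaw": -1}

```text
time: 8.55
tool_pos: [520.3, -23.1, 216.4]
tcp_rot: [0.002, 1.57, -0.088]
contact_force: [4.1, -0.2, 6.1]
grip_width: 13.6
```

Emit:
arm_command:
  plan:
    - {"tx": 0, "ty": 0, "tz": 0, "wx": 0, "wy": 0, "wz": 0, "jaw": -1}

```text
time: 8.65
tool_pos: [520.3, -23.1, 216.4]
tcp_rot: [0.125, 1.57, 0.035]
contact_force: [3.2, 0.2, 5.2]
grip_width: 13.6
```

Emit:
arm_command:
  plan:
    - {"tx": 0.1, "ty": 0, "tz": 0, "wx": 0, "wy": 0, "wz": 0, "jaw": -1}
    - {"tx": 0.05, "ty": 0, "tz": 0, "wx": 0, "wy": 0, "wz": 0, "jaw": -1}
    - {"tx": 0, "ty": 0, "tz": 0, "wx": 0, "wy": 0, "wz": 0, "jaw": -1}

```text
time: 8.95
tool_pos: [520.3, -23.1, 215.0]
tcp_rot: [0.047, 1.57, -0.043]
contact_force: [3.1, -0.5, 6.8]
grip_width: 13.9
```

Emit:
arm_command:
  plan:
    - {"tx": 0, "ty": 0, "tz": 0, "wx": 0.05, "wy": 0, "wz": 0, "jaw": -1}
    - {"tx": 0, "ty": 0, "tz": 0, "wx": 0.05, "wy": 0, "wz": 0, "jaw": -1}
    - {"tx": 0, "ty": 0, "tz": 0, "wx": 0.05, "wy": 0, "wz": 0, "jaw": -1}
    - {"tx": 0, "ty": 0, "tz": 0, "wx": 0.05, "wy": 0, "wz": 0, "jaw": -1}

```text
time: 9.35
tool_pos: [520.6, -23.2, 215.1]
tcp_rot: [0.036, 1.57, -0.256]
contact_force: [5.3, -1.0, 5.3]
grip_width: 13.5
```

```bash
cat > st.py <<'E'
from h import *
o=readout.get_obs();T=Rm(o['tcp_rot']);print(o['time'],o['tool_pos'].round(2),'yaw tool z',np.degrees(np.arctan2(T[1,2],T[0,2])).round(2),o['contact_force'].round(1),o['moment'].round(2),o['grip_width'].round(1),o['joint_positions'].round(2))
E
python3 st.py
```

```text
Traceback (most recent call last):
  File "st.py", line 2, in <module>
    o=readout.get_obs();T=Rm(o['tcp_rot']);print(o['time'],o['tool_pos'].round(2),'yaw tool z',np.degrees(np.arctan2(T[1,2],T[0,2])).round(2),o['contact_force'].round(1),o['moment'].round(2),o['grip_width'].round(1),o['joint_positions'].round(2))
                                                                                                                                                                                               ^^^^^^^^^^^^^^^^^^^^^
AttributeError: 'float' object has no attribute 'round'
```

```bash
sed -i "s/o\['grip_width'\].round(1)/round(o['grip_width'],1)/" st.py; python3 st.py
```

```text
9.35 [520.57 -23.24 215.11] yaw tool z -16.73 [ 5.3 -1.   5.3] [-0.16 -0.89  0.14] 13.5 [-0.19  0.36  1.59 -0.    1.19  0.1 ]
```

Emit:
arm_command:
  plan:
    - {"tx": 0, "ty": 0, "tz": 0, "wx": 0.06, "wy": 0, "wz": 0, "jaw": -1}
    - {"tx": 0, "ty": 0, "tz": 0, "wx": 0.06, "wy": 0, "wz": 0, "jaw": -1}
    - {"tx": 0, "ty": 0, "tz": 0, "wx": 0.06, "wy": 0, "wz": 0, "jaw": -1}
    - {"tx": 0, "ty": 0, "tz": 0, "wx": 0.06, "wy": 0, "wz": 0, "jaw": -1}
    - {"tx": 0, "ty": 0, "tz": 0, "wx": 0.06, "wy": 0, "wz": 0, "jaw": -1}

```text
time: 9.85
tool_pos: [520.6, -23.0, 215.1]
tcp_rot: [0.593, 1.57, 0.001]
contact_force: [4.7, 1.1, 5.8]
grip_width: 13.6
```

```bash
python3 st.py
```

```text
9.85 [520.58 -23.02 215.09] yaw tool z -33.91 [4.7 1.1 5.8] [-0.07 -0.87  0.26] 13.6 [-0.19  0.36  1.59  0.    1.19  0.4 ]
```

Emit:
arm_command:
  plan:
    - {"tx": 0, "ty": 0, "tz": 0, "wx": 0.06, "wy": 0, "wz": 0, "jaw": -1}
    - {"tx": 0, "ty": 0, "tz": 0, "wx": 0.06, "wy": 0, "wz": 0, "jaw": -1}
    - {"tx": 0, "ty": 0, "tz": 0, "wx": 0.06, "wy": 0, "wz": 0, "jaw": -1}
    - {"tx": 0, "ty": 0, "tz": 0, "wx": 0.06, "wy": 0, "wz": 0, "jaw": -1}
    - {"tx": 0, "ty": 0, "tz": 0, "wx": 0.06, "wy": 0, "wz": 0, "jaw": -1}

```text
time: 10.35
tool_pos: [520.6, -23.3, 215.2]
tcp_rot: [0.4, 1.569, -0.492]
contact_force: [5.6, -3.8, 5.2]
grip_width: 13.8
```

```bash
python3 st.py
```

```text
10.35 [520.62 -23.28 215.16] yaw tool z -51.11 [ 5.6 -3.8  5.2] [-0.51 -0.75  0.19] 13.8 [-0.19  0.36  1.59 -0.    1.19  0.7 ]
```

Emit:
arm_command:
  plan:
    - {"tx": 0, "ty": 0, "tz": 0, "wx": 0.06, "wy": 0, "wz": 0, "jaw": -1}
    - {"tx": 0, "ty": 0, "tz": 0, "wx": 0.06, "wy": 0, "wz": 0, "jaw": -1}
    - {"tx": 0, "ty": 0, "tz": 0, "wx": 0.06, "wy": 0, "wz": 0, "jaw": -1}
    - {"tx": 0, "ty": 0, "tz": 0, "wx": 0.06, "wy": 0, "wz": 0, "jaw": -1}
    - {"tx": 0, "ty": 0, "tz": 0, "wx": 0.06, "wy": 0, "wz": 0, "jaw": -1}
    - {"tx": 0, "ty": 0, "tz": 0, "wx": 0.06, "wy": 0, "wz": 0, "jaw": -1}

```text
time: 10.95
tool_pos: [520.6, -23.4, 215.2]
tcp_rot: [0.867, 1.569, -0.385]
contact_force: [5.2, -3.5, 6.2]
grip_width: 13.7
```

```bash
python3 st.py
```

```text
10.95 [520.64 -23.38 215.19] yaw tool z -71.77 [ 5.2 -3.5  6.2] [-0.23 -0.77  0.04] 13.7 [-0.19  0.36  1.59 -0.    1.19  1.06]
```

Emit:
arm_command:
  plan:
    - {"tx": 0, "ty": 0, "tz": 0, "wx": 0.04, "wy": 0, "wz": 0, "jaw": -1}
    - {"tx": 0, "ty": 0, "tz": 0, "wx": 0.04, "wy": 0, "wz": 0, "jaw": -1}

```text
time: 11.15
tool_pos: [520.7, -23.4, 215.2]
tcp_rot: [0.959, 1.569, -0.373]
contact_force: [5.3, -2.5, 6.3]
grip_width: 13.7
```

```bash
python3 st.py
```

```text
11.15 [520.68 -23.35 215.19] yaw tool z -76.29 [ 5.3 -2.5  6.3] [-0.15 -0.76  0.35] 13.7 [-0.19  0.36  1.59 -0.    1.19  1.14]
```

Emit:
arm_command:
  plan:
    - {"tx": 0, "ty": 0, "tz": 0, "wx": 0.03, "wy": 0, "wz": 0, "jaw": -1}
    - {"tx": 0, "ty": 0, "tz": 0, "wx": 0.03, "wy": 0, "wz": 0, "jaw": -1}

```text
time: 11.35
tool_pos: [520.8, -23.6, 215.2]
tcp_rot: [0.735, 1.569, -0.655]
contact_force: [6.1, -2.5, 6.3]
grip_width: 14.2
```

```bash
python3 st.py
```

```text
11.35 [520.76 -23.55 215.17] yaw tool z -79.63 [ 6.1 -2.5  6.3] [-0.19 -0.82  0.7 ] 14.2 [-0.19  0.36  1.59 -0.    1.19  1.2 ]
```

Emit:
arm_command:
  plan:
    - {"tx": 0, "ty": 0, "tz": 0, "wx": 0.03, "wy": 0, "wz": 0, "jaw": -1}
    - {"tx": 0, "ty": 0, "tz": 0, "wx": 0, "wy": 0, "wz": 0, "jaw": -1}

```text
time: 11.55
tool_pos: [520.7, -23.6, 215.2]
tcp_rot: [0.651, 1.569, -0.768]
contact_force: [6.2, -2.3, 5.9]
grip_width: 14.9
```

```bash
python3 st.py
```

```text
11.55 [520.73 -23.57 215.17] yaw tool z -81.31 [ 6.2 -2.3  5.9] [-0.31 -0.78  0.83] 14.9 [-0.19  0.36  1.59 -0.    1.19  1.23]
```

The stop is reached: the moment has risen to 0.8 N m and the jaws are starting to spread. I'll ease the twist slightly, open, and rise.

Emit:
arm_command:
  plan:
    - {"tx": 0, "ty": 0, "tz": 0, "wx": -0.03, "wy": 0, "wz": 0, "jaw": -1}
    - {"tx": 0, "ty": 0, "tz": 0, "wx": -0.03, "wy": 0, "wz": 0, "jaw": -1}
    - {"tx": 0, "ty": 0, "tz": 0, "wx": 0, "wy": 0, "wz": 0, "jaw": -1}

```text
time: 11.85
tool_pos: [520.8, -23.5, 215.2]
tcp_rot: [0.815, 1.569, -0.544]
contact_force: [5.9, -2.6, 5.8]
grip_width: 13.9
```

```bash
python3 st.py
```

```text
11.85 [520.76 -23.55 215.16] yaw tool z -77.85 [ 5.9 -2.6  5.8] [-0.21 -0.81  0.32] 13.9 [-0.19  0.36  1.59 -0.    1.19  1.17]
```

Emit:
arm_command:
  plan:
    - {"tx": 0, "ty": 0, "tz": 0, "wx": 0, "wy": 0, "wz": 0, "jaw": 0}
    - {"tx": 0, "ty": 0, "tz": 0, "wx": 0, "wy": 0, "wz": 0, "jaw": 0.2}
    - {"tx": 0, "ty": 0, "tz": 0, "wx": 0, "wy": 0, "wz": 0, "jaw": 0.2}
    - {"tx": 0, "ty": 0, "tz": 0, "wx": 0, "wy": 0, "wz": 0, "jaw": 0.2}
    - {"tx": 0, "ty": 0, "tz": 0, "wx": 0, "wy": 0, "wz": 0, "jaw": 0.2}
    - {"tx": 0, "ty": 0, "tz": 0, "wx": 0, "wy": 0, "wz": 0, "jaw": 0.2}

```text
time: 12.45
tool_pos: [520.0, -23.0, 214.6]
tcp_rot: [-2.112, 1.57, 2.811]
contact_force: [0.0, 0.7, 0.4]
grip_width: 54.2
```

```bash
python3 st.py
```

```text
12.45 [520.04 -23.03 214.57] yaw tool z -77.92 [0.  0.7 0.4] [-0.05  0.17  0.05] 54.2 [-0.19  0.36  1.59  0.    1.19  1.17]
```

Emit:
arm_command:
  plan:
    - {"tx": -1.5, "ty": 0, "tz": 0, "wx": 0, "wy": 0, "wz": 0, "jaw": 0.3}
    - {"tx": -3, "ty": 0, "tz": 0, "wx": 0, "wy": 0, "wz": 0, "jaw": 0.3}
    - {"tx": -3, "ty": 0, "tz": 0, "wx": 0, "wy": 0, "wz": 0, "jaw": 0.5}
    - {"tx": -3, "ty": 0, "tz": 0, "wx": 0, "wy": 0, "wz": 0, "jaw": 0.8}
    - {"tx": -1.5, "ty": 0, "tz": 0, "wx": 0, "wy": 0, "wz": 0, "jaw": 1}
    - {"tx": 0, "ty": 0, "tz": 0, "wx": 0, "wy": 0, "wz": 0, "jaw": 1}
    - {"tx": 0, "ty": 0, "tz": 0, "wx": 0, "wy": 0, "wz": 0, "jaw": 1}

```text
time: 13.15
tool_pos: [519.9, -23.0, 334.0]
tcp_rot: [-2.049, 1.57, 2.874]
contact_force: [0.7, 0.7, 0.3]
grip_width: 90.6
```

```bash
python3 st.py; python3 - <<'E'
from h import *
w=imaging.capture('wrist');s=imaging.capture('scene')
cv2.imwrite('pics/w4.png',w); cv2.imwrite('pics/w4z.png',cv2.resize(w[140:240,205:315],None,fx=6,fy=6,interpolation=cv2.INTER_CUBIC))
cv2.imwrite('pics/s4z.png',cv2.resize(s[165:265,215:315],None,fx=6,fy=6,interpolation=cv2.INTER_CUBIC))
E
```

```text
13.15 [519.93 -23.04 334.03] yaw tool z -77.92 [0.7 0.7 0.3] [-0.07  0.16 -0.02] 90.6 [-0.19  0.28  1.38  0.    1.49  1.17]
```

View pics/w4.png

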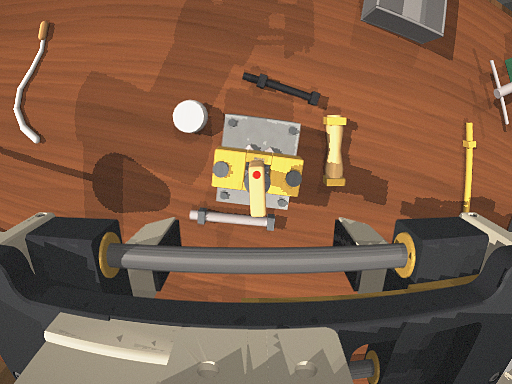

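View pics/w4z.png

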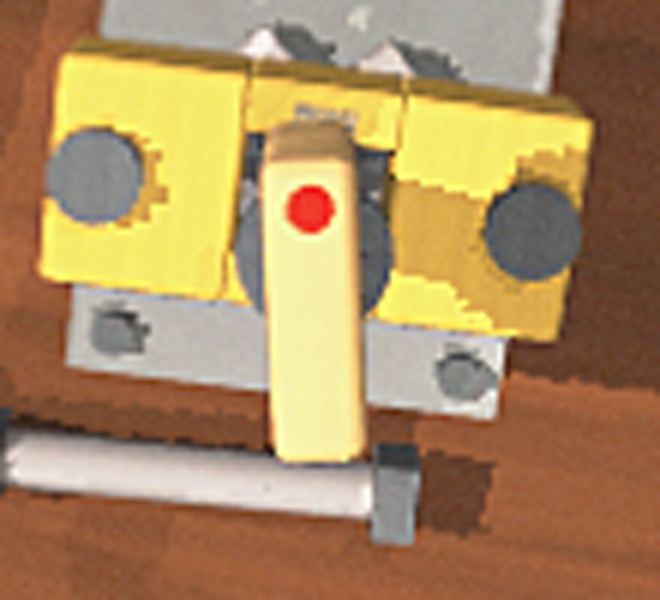

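View pics/s4z.png

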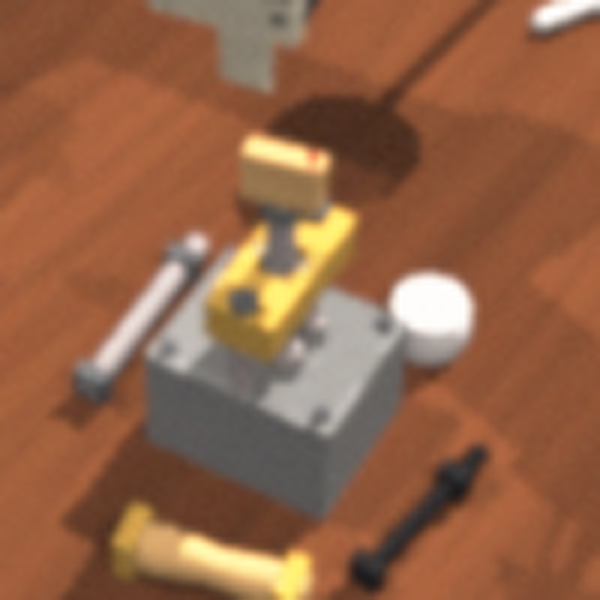

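```bash
python3 - <<'E'
from h import *
o=readout.get_obs()
z=lambda x,y:(205+(x+.5)/6-.5,140+(y+.5)/6-.5)
def W(p,h):
    a,d=wray(*z(*p),o['tool_pos'],o['tcp_rot']); return a+d*(h-a[2])/d[2]
ang=lambda a,b:np.degrees(np.arctan2((a-b)[1],(a-b)[0]))
h=225
for a,b in [((264,165),(277,460)),((353,165),(368,455))]: print('head y-axis dir',ang(W(a,h),W(b,h)),np.linalg.norm(W(a,h)-W(b,h)))
for a,b in [((40,277),(557,340)),((62,56),(592,124))]: print('bridge y dir',ang(W(a,149),W(b,149)),np.linalg.norm(W(a,149)-W(b,149)))
print('ends->height check: width', [np.linalg.norm(W((264,300),hh)-W((358,300),hh)).round(1) for hh in (220,225,230,263)])
C=[W(p,225) for p in [(264,165),(353,165),(368,455),(277,460)]];print(np.mean(C,0))
E
```

```text
head y-axis dir 14.119075594433697 43.75355956929198
head y-axis dir 15.318994344656176 43.0156528902535
bridge y dir 94.86095264288628 97.79459289901587
bridge y dir 94.69221458695088 97.51899908828167
ends->height check: width [np.float64(13.6), np.float64(13.3), np.float64(13.1), np.float64(11.3)]
[520.48931072 -23.58355424 225.        ]
```

```bash
python3 - <<'E'
from h import *
o=readout.get_obs()
def dot(n):
    im=imaging.capture(n); x=im[120:280,180:330].astype(int)
    m=((x[...,2]>150)&(x[...,1]<70)&(x[...,0]<70)) if n=='wrist' else ((x[...,2]-x[...,1]>75)&(x[...,2]>190))
    v,u=np.nonzero(m);print(n,len(u),u.min()+180,u.max()+180,v.min()+120,v.max()+120) ;return u.mean()+180,v.mean()+120
w=dot('wrist')
s=(215+(314.5)/6-.5,165+157.5/6-.5)
print(tri([wray(*w,o['tool_pos'],o['tcp_rot']),ray('scene',*s)]))
# same for the initial picture: dot in w2 (333,215)/6, scene (307,78)
P0=np.array([518.53,-22.93,338.51]);c=R.from_matrix([[0,.086,.996],[0,.996,-.086],[-1,0,0]]).as_euler('xyz')
print(tri([wray(205+333.5/6-.5,150+215.5/6-.5,P0,c),ray('scene',215+308/6-.5,165+78/6-.5)]))
E
```

```text
wrist 40 254 260 171 177
(array([536.39543988, -19.77525361, 229.03723059]), [np.float64(0.29067515298568003), np.float64(0.29067515298570096)])
(array([522.43349498,  -6.82145325, 268.51602429]), [np.float64(0.43299933470998214), np.float64(0.4329993347100582)])<sys>:0: UserWarning: Gimbal lock detected. Setting third angle to zero since it is not possible to uniquely determine all angles.
```

```bash
python3 -c "
from plant import bot; print(bot.close_job())"
```

```text
the job is handed in; nothing more can be done
None
```

The gauge is locked with its tip resting on the follower, and I handed the job in at about 13 s.

**Descent:** I gripped the T-head and lowered it slowly. The follower touched at about 34 mm of descent. I stopped at about 38 mm, where I estimate the tip presses with about 3.3 N. That comes from a wrist force of about 6 N, less about 2.9 N of return spring. The wrist force never read above 7.0 N on the way down.

**Lock:** I twisted clockwise until it met the stop, where the moment rose to about 0.8 N m and the jaws began to spread. I then eased off, opened the jaws and rose clear.

**Last checks:**
- The head is turned 80.1° relative to the bridge, so it is at the locked stop.
- The two camera views put the head about 39.5 mm below its start. The arm's own reading was 38.1 mm, which agrees within the 2 mm calibration.
- The wrist force is back near zero, and the bystanders in view look undisturbed.
- The follower is hidden, so the tip force after release was not measured directly. It rests on the locked height and the force just before I let go.

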